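# Back off the clamp thumbwheel by two counted turns

### The arm

A 6-joint arm with a two-finger parallel gripper is mounted at the origin on a cart in front of the work surface, level with it; the furniture and walls round the work are solid. World frame = base frame: x ahead of the robot, y to its left, z up, the work surface at z = 0. Lengths are in m, angles in rad, forces in N, time in s.
With the tool pointing down it reaches from about 0.325 to 1 m from the base axis. Payload 5.1 kg.
Tool frame: the origin (TCP) lies on the centre line of the jaws, within the pads' length; the fingertips stand ahead of it and the grasp point (between the pads) lies 11 mm behind it (tcp_to_tips is the z of the fingertips in the tool frame, in m); z points along the fingers, y is the direction in which the jaws open and shut (so a half turn about z gives the same grasp; the last joint's range is limited). The gripper opens to 85 mm and grips with 20 to 120 N. Pads are 22 mm wide; open, the fingers measure 114 mm over their backs; the gripper's body (76 mm by 85 mm) begins 54 mm behind the grasp point. The pads swing forward as they close: fully open they stand 13 mm farther back than shut.
Start: joints at [1.032, 0.124, 1.65, -0, 1.367, -0.083], TCP at [0.286, 0.584, 0.239] pointing down, gripper open.
Joint ranges: [-2.61, 2.61], [-1.02, 2.33], [0.03, 2.71], [-1.35, 4.49], [0.32, 2.68], [-2.91, 2.91]. Speed limits (rad/s): [2.57, 2.57, 3.14, 3.14, 3.14, 3.14].

### API

Orientations are given as a unit quaternion [w, x, y, z].
In Python, from plant import * gives the robot as it stands. The module is installed in compiled form; this text tells all that it offers.
- The arm moves only by the tool move_arm, never from a script. Its argument "motion" is text: rows parted by semicolons, each of 7 numbers parted by spaces: the closure in counts, from 0 (fully open) to 255 (shut), then the shift along the tool's x, y, z each as a share of 15 cm, from -1 to 1, then the turn, a rotation vector about the tool's x, y, z each as a share of 60 degrees, from -1 to 1. In form: claw dx dy dz rx ry rz; .... A call has exactly 10 rows; each row is the pose to reach, as a shift and turn from the pose commanded when the call began, along the tool's axes at that moment; what a row does not reach only later rows make up. A row lasts 1/12 s, in which the tool goes at most 41.7 mm and 7.16 degrees, less where a joint would pass 70% of its speed; a pose out of reach is approached as far as the arm can. A call with a number of a shift or a turn outside -1 to 1 is refused whole. A call with a gripper value outside its range is refused whole. The fingers move at their own pace and stop on an object; the grip force is fixed at half the most. Time passes only in rows, so rows that repeat a pose let the fingers close, or fill a call up. It gives the time, the measured TCP pose, the force and the opening at its end, in the units of the state.
- sense(): the state, without advancing time (a new reading comes with each control period).
- camera(name): name is "scene" or "top" or "wrist"; returns (picture, depth): 480x640x3 uint8, red, green, blue; 480x640 float32, m along the optical axis (not along the pixel's ray), 0 where there is no reading.
- get_calibration(name): a dict with "mtx" (3x3 intrinsics, pixels), "D" ([k1, k2, p1, p2, k3] as OpenCV has them; the pictures are not rectified), "rvec" (rotation vector, rad) and "tvec" (3), from world to camera coordinates, as OpenCV has them; the wrist camera has in their place "hand_eye" (4x4, takes a point from camera to tool coordinates, whose origin is the TCP and whose axes are the flange's). Camera axes: x right, y down, z forward; pixel columns grow to the right and rows downward; lengths in m; the calibration is good to about 2 mm. A picture is of the moment at which its call begins: read the wrist's pose just before it. get_calibration takes no time and is no camera call.
- close_job(): hands the job in, once; it reports no verdict.
The state is a dict: "t": time; "q": joint angles; "qvel": joint speeds; "effort": joint torques, N m; "position": TCP position; "eef_rot": TCP orientation; "wrist_force": force on the tool from outside, world axes, zero at the start; "ft_torque": the same for the moment, N m; "grip_width": opening from 0.0 (shut) to 1.0 (fully open).
Only numpy, scipy, OpenCV 4.12 (cv2) and the standard library are available. Lean on these libraries where they do the work, as an engineer would, in place of code of your own. Each camera call takes 0.05 s, during which the arm holds its last target. There are 200 camera calls.

### The job

Loosen the bench clamp by rolling a fingertip across the top of its black knurled thumbwheel, stroke after stroke, the top of the rim moving towards the pointer side (anticlockwise seen from the wheel's free end). Bring the wheel's white mark down to the yellow pointer, then count two further full turns and stop with the mark at the pointer again. Use the fingertips only: do not pinch the wheel between the fingers, leave the black coupon lying in the clamp, and do not disturb the other things on the bench.

Things in the scene. Friction and masses are not known exactly. Their poses are not given: they have to be found in the camera images.
- clamp: Grey bench clamp fixed to the bench, 72 (x) x 176 (y) x 58 mm high. Origin: centre of its underside, on the bench top. Own y runs along the screw: fixed jaw at +y, thumbwheel at the -y end; own -x is the side with the yellow pointer, roughly facing the robot; z up. A nut block at y = -36 to -22 mm and the steel jaws beyond reach 58 mm up.
- wheel_centre (a point): Centre of the thumbwheel on its axle at rest, 48 mm above the bench, 60 mm from the clamp's origin towards -y; axes as the clamp's. The wheel is a black disc with grey ribs, 56 mm in diameter, 18 mm wide, standing on edge, axle level along the clamp's y. Nothing covers its upper half.
- rim_top (a point): Highest point of the wheel's rim at rest, 76 mm above the bench. The axle is sprung: wheel, screw and moving jaw together give straight down, from 5 N at first touch to about 12 N at its 6 mm stop. The knurl grips well: pressing the rim down by 2 to 4 mm gives enough friction to roll it with a fingertip, as far as 40 degrees to either side of the top.
- thumbwheel (a joint): Angle of the wheel in rad, growing as it loosens: the top of the rim moves to the clamp's own -x (pointer side). 0: white mark at the pointer for the first time; 6.28 more for each full turn. Starts between -1.2 and -0.45 (mark above the pointer); stops at -1.6 and 20. Light friction (0.03 N m, about 1 N at the rim); it stays where it is left.
- pointer_tip (a point): Tip of the yellow pointer that stands beside the wheel on the clamp's -x side, level with the axle, 3 mm off the rim; pointer and post are 7 mm wide and end 50 mm above the bench. The mark is a 6 mm wide white stripe across the rim and along a radius of the wheel's outer face.
- jaw (a joint): Opening of the moving steel jaw in m, driven by the screw: 4 mm for each turn of the wheel, 0 when the mark is first at the pointer (face about 1 mm from the coupon), 0.008 two turns later.
- coupon_mid (a point): Centre of the small black coupon, 50 x 25 x 9 mm, lying loose on the clamp's bed between the jaws, 22 to 31 mm above the bench; to be left there.
- vial_black: small clear glass vial with light blue contents and black cap, 22 dia x 50 tall, standing; sizes in mm; origin at the centre of its underside; not part of the work
- vial_red: small clear vial with red cap, 22 dia x 50 tall, standing; sizes in mm; origin at the centre of its underside; not part of the work
- lens_cap: round black lens cap, 45 dia x 12, lying flat; sizes in mm; origin at the centre of its underside; not part of the work
- needle_case: blue flat case with clear lid, 73 x 110 x 29; sizes in mm; origin at the centre of its underside; not part of the work
- marker: white marker pen with black cap, 17 x 135 x 16, lying; sizes in mm; origin at the centre of its underside; not part of the work
- tweezers: steel tweezers, 13 x 124 x 9, lying; sizes in mm; origin at the centre of its underside; not part of the work
- caliper: steel caliper, 68 x 220 x 12, lying; sizes in mm; origin at the centre of its underside; not part of the work

How it is judged:
On the way, in this order (a step that is already met when the one before it is completed fails the run):
1. the white mark has come to the pointer for the first time (value of joint thumbwheel above -0.2 rad), for 0.1 s.
2. one full turn further has been made (value of joint thumbwheel above 5.98319 rad), for 0.1 s.
At the end, for the whole second after the job is handed in: The wheel stands two full turns past the first meeting of mark and pointer, within 0.45 rad (26 degrees), at rest; the coupon lies within 12 mm of where it lay (value of joint thumbwheel between 12.1164 and 13.0164 rad and not (velocity of joint thumbwheel above 0.1 rad/s) and velocity of joint thumbwheel above -0.1 rad/s and distance of coupon_mid from where it was at the start of the episode below 0.012 m); the robot touches nothing.
It fails at once if the wheel is pinched: it stands between the fingers (grasp point within 30 mm of the wheel's centre) (distance between the grasp point and wheel_centre below 0.03 m).
It fails at once if the coupon is lifted or pushed by more than 12 mm (distance of coupon_mid from where it was at the start of the episode above 0.012 m).
It fails at once if another thing on the bench is moved or lifted by more than 25 mm (distance of any of vial_black, vial_red, lens_cap, needle_case, marker, tweezers, caliper from where it was at the start of the episode above 0.025 m).
It also fails if it takes over 64 s, if anything falls off the work surface, if the arm or the gripper's body presses on something with over 40 N, if the wrist force passes 120 N, or if a joint passes its speed limit or range.

## Working session

There is one attempt and no reset: what is moved stays moved. The work goes in short steps, Python scripts to look and compute and a tool call to move; the robot and the scene stay as the last step left them, time stands still between calls to the robot, and variables do not carry over. Pictures are saved under pics/ and viewed, about 8 in all and at most 12, crops included, and the job is handed in when it is done.

Besides the shell and the picture viewer there is one more tool, called after ">>>" as name(argument=value, ...) on one line, values as JSON. move_arm: Moves the arm, as the interface text tells. Its arguments: {"type":"object","properties":{"motion":{"type":"string"}},"required":["motion"]}

```bash
mkdir -p pics
python3 - <<'E'
from plant import *
import cv2,numpy as np
s=sense();print({k:np.round(v,3) for k,v in s.items()})
for n in("scene","top","wrist"):
    p,d=camera(n);cv2.imwrite(f"pics/{n}0.png",p[:,:,::-1]);np.save(f"pics/{n}0.npy",d)
    print(n,{k:np.round(np.array(v),3).tolist() for k,v in get_calibration(n).items()})
a=cv2.imread("pics/scene0.png");b=cv2.imread("pics/top0.png")
cv2.imwrite("pics/both.png",cv2.resize(np.vstack([a,b]),None,fx=.62,fy=.62))
E
```

```text
{'t': np.float64(0.0), 'q': array([ 1.032,  0.125,  1.652, -0.   ,  1.368, -0.083]), 'qvel': array([ 0.   , -0.001,  0.001, -0.001,  0.001,  0.001]), 'effort': array([-1.0000e-03, -4.2362e+01, -3.6545e+01, -0.0000e+00,  7.0000e-03,
       -0.0000e+00]), 'position': array([0.286, 0.583, 0.238]), 'eef_rot': array([-0.   ,  0.226,  0.974, -0.001]), 'wrist_force': array([-0.062,  1.136, -0.105]), 'ft_torque': array([ 0.061, -0.043, -0.014]), 'grip_width': np.float64(0.998)}
scene {'mtx': [[458.608, 0.0, 310.915], [0.0, 458.608, 241.627], [0.0, 0.0, 1.0]], 'D': [-0.005, 0.0, 0.0, 0.0, 0.0], 'rvec': [2.164, -1.247, 0.474], 'tvec': [-0.238, 0.395, 0.963]}
top {'mtx': [[522.042, 0.0, 324.794], [0.0, 522.042, 249.438], [0.0, 0.0, 1.0]], 'D': [-0.068, 0.0, 0.0, 0.0, 0.0], 'rvec': [2.162, -2.218, 0.059], 'tvec': [0.054, 0.469, 1.348]}
wrist {'mtx': [[429.798, 0.0, 322.805], [0.0, 429.798, 241.795], [0.0, 0.0, 1.0]], 'D': [-0.042, 0.0, 0.0, 0.0, 0.0], 'hand_eye': [[0.0, -0.966, -0.26, 0.065], [1.0, 0.001, -0.001, -0.001], [0.001, -0.26, 0.966, -0.134], [0.0, 0.0, 0.0, 1.0]]}
```

View pics/top0.png

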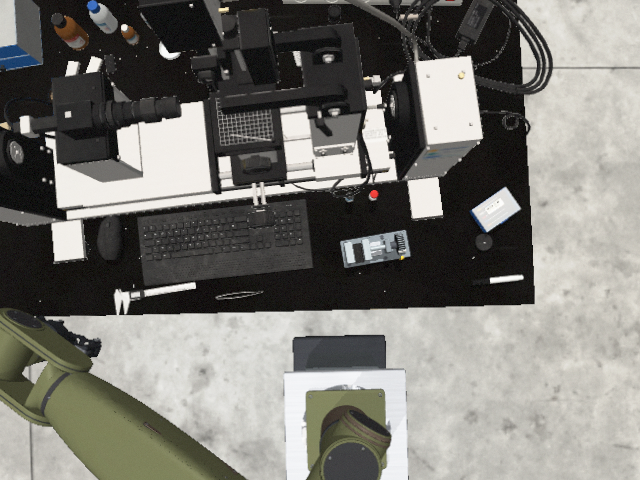

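View pics/scene0.png

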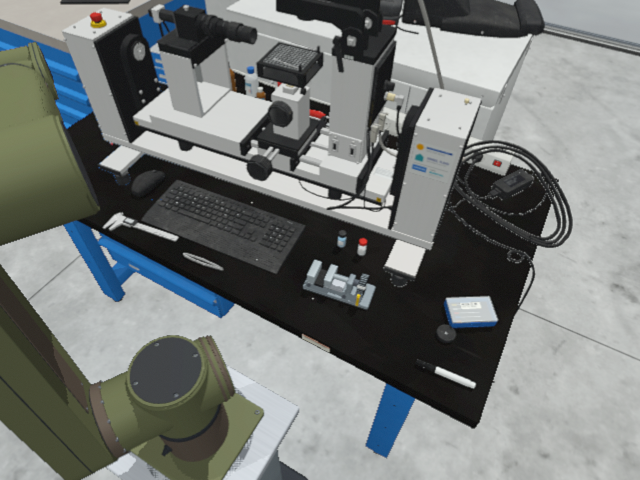

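Top view: clamp at about (342–410, 230–268), with the wheel at its right end (~400,242) and the yellow pointer near (403,257). The scene view shows the same clamp at (305–375, 260–307), with the pointer near (358,297). Now I'll localise it.

```bash
cat > h.py <<'E'
from plant import *
import cv2,numpy as np
from scipy.spatial.transform import Rotation as R
def pose(n,s=None):
    c=get_calibration(n)
    if n=="wrist":
        s=s or sense(); T=np.eye(4); w,x,y,z=s["eef_rot"]; T[:3,:3]=R.from_quat([x,y,z,w]).as_matrix(); T[:3,3]=s["position"]
        T=T@np.array(c["hand_eye"])
    else:
        T=np.eye(4);r=R.from_rotvec(np.ravel(c["rvec"])).as_matrix();T[:3,:3]=r.T;T[:3,3]=-r.T@np.ravel(c["tvec"])
    return T,np.array(c["mtx"]),np.array(c["D"])
def ray(n,uv,s=None):
    T,K,D=pose(n,s);p=cv2.undistortPoints(np.float64(uv).reshape(-1,1,2),K,D)[:,0]
    d=np.c_[p,np.ones(len(p))]@T[:3,:3].T; return T[:3,3],d
def onplane(n,uv,z,s=None):
    o,d=ray(n,uv,s); return o+d*((z-o[2])/d[:,2])[:,None]
def proj(n,P,s=None):
    T,K,D=pose(n,s);Ti=np.linalg.inv(T)
    return cv2.projectPoints(np.float64(P).reshape(-1,1,3),cv2.Rodrigues(Ti[:3,:3])[0],Ti[:3,3],K,D)[0][:,0]
def cloud(n,d,box,s=None):
    v,u=np.mgrid[box[1]:box[3],box[0]:box[2]];z=d[v,u].ravel();uv=np.c_[u.ravel(),v.ravel()]
    o,r=ray(n,uv,s);return o+r*z[:,None],uv
E
python3 - <<'E'
from h import *
for n,b in(("top",(330,220,420,280)),("scene",(295,250,385,315))):
    im=cv2.imread(f"pics/{n}0.png");d=np.load(f"pics/{n}0.npy")
    print(n,"cam at",pose(n)[0][:3,3].round(3))
    hsv=cv2.cvtColor(im,cv2.COLOR_BGR2HSV)
    m=cv2.inRange(hsv,(15,120,120),(35,255,255));k=np.zeros_like(m);k[b[1]:b[3],b[0]:b[2]]=1
    ys,xs=np.nonzero(m*k);uv=[[xs.mean(),ys.mean()]];print(" yellow",len(xs),uv,onplane(n,uv,.049).round(4))
    P,uv=cloud(n,d,b);P=P[(d[uv[:,1],uv[:,0]]>0)]
    print(" bench z",np.median(P[P[:,2]<.012][:,2]) if (P[:,2]<.012).any() else None)
    for lo,hi in((.012,.035),(.035,.062),(.064,.09)):
        q=P[(P[:,2]>lo)&(P[:,2]<hi)]
        if len(q)>5:
            r=cv2.minAreaRect((q[:,:2]*1000).astype(np.float32));print(lo,len(q),"max z",q[:,2].max().round(4),np.round(r[0],1),np.round(r[1],1),round(r[2],1))
    q=P[(P[:,2]>.015)];r=cv2.minAreaRect((q[:,:2]*1000).astype(np.float32));print("all",r)
    cv2.imwrite(f"pics/{n}c.png",cv2.resize(im[b[1]:b[3],b[0]:b[2]],None,fx=6,fy=6,interpolation=cv2.INTER_CUBIC))
a=cv2.imread("pics/topc.png");c=cv2.imread("pics/scenec.png");w=540
cv2.imwrite("pics/crops.png",cv2.resize(np.vstack([a,c]),None,fx=.8,fy=.8))
E
```

```text
top cam at [0.392 0.038 1.373]
 yellow 10 [[np.float64(401.9), np.float64(257.2)]] [[ 0.4439 -0.1532  0.049 ]]
 bench z 0.0005975041160397598
0.012 702 max z 0.035 [468.4 -87.9] [ 74.  175.3] 8.9
0.035 600 max z 0.0619 [463.8 -82.4] [ 67.8 147.4] 7.8
0.064 143 max z 0.0821 [ 478.1 -136.7] [ 58.2 152.5] 31.0
all ((471.8406677246094, -102.95802307128906), (87.79165649414062, 202.31394958496094), 14.207418441772461)
scene cam at [-0.167 -0.356  0.992]
 yellow 32 [[np.float64(357.375), np.float64(298.90625)]] [[ 0.4324 -0.157   0.049 ]]
 bench z 0.0012429983856073745
0.012 825 max z 0.0349 [513.3 -84.8] [172.5 174.4] 6.1
0.035 636 max z 0.062 [460.1 -85. ] [ 68.4 151.2] 7.0
0.064 127 max z 0.0823 [ 496.2 -155.9] [30. 91.] 74.5
all ((482.4665832519531, -102.42341613769531), (156.83706665039062, 196.1311798095703), 58.01806640625)
```

View pics/crops.png

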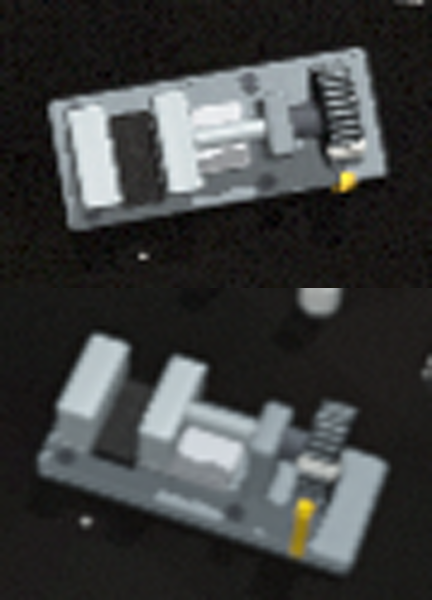

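>>> move_arm(motion="255 -.16 -.19 0 0 0 0;255 -.33 -.38 0 0 0 0;255 -.5 -.57 0 0 0 0;255 -.66 -.76 0 0 0 0;255 -.82 -.95 0 0 0 0;255 -.82 -.95 0 0 0 0;255 -.82 -.95 0 0 0 0;255 -.82 -.95 0 0 0 0;255 -.82 -.95 0 0 0 0;255 -.82 -.95 0 0 0 0")

```text
t: 0.98
position: [0.3335, 0.4025, 0.2393]
eef_rot: [-0.0, 0.225, 0.974, -0.0]
wrist_force: [-0.1, 0.2, 0.6]
grip_width: 0.002
```

Run:
```python
import plant; print([n for n in dir(plant) if not n.startswith('__')]); print(plant.sense()["q"].round(3))
```

```text
['IKError', 'camera', 'close_job', 'get_calibration', 'sense', 'tcp_to_tips']
[ 0.776 -0.161  1.931  0.     1.372 -0.34 ]
```

>>> move_arm(motion="255 -.16 -.19 0 0 0 0;255 -.33 -.38 0 0 0 0;255 -.5 -.57 0 0 0 0;255 -.66 -.76 0 0 0 0;255 -.82 -.95 0 0 0 0;255 -.82 -.95 0 0 0 0;255 -.82 -.95 0 0 0 0;255 -.82 -.95 0 0 0 0;255 -.82 -.95 0 0 0 0;255 -.82 -.95 0 0 0 0")

```text
t: 1.82
position: [0.3813, 0.2207, 0.2393]
eef_rot: [-0.0, 0.225, 0.974, -0.0]
wrist_force: [-0.7, -0.4, 0.2]
grip_width: 0.001
```

>>> move_arm(motion="255 -.16 -.19 0 0 0 0;255 -.33 -.38 0 0 0 0;255 -.5 -.57 0 0 0 0;255 -.66 -.76 0 0 0 0;255 -.82 -.95 0 0 0 0;255 -.82 -.95 0 0 0 0;255 -.82 -.95 0 0 0 0;255 -.82 -.95 0 0 0 0;255 -.82 -.95 0 0 0 0;255 -.82 -.95 0 0 0 0")

```text
t: 2.65
position: [0.4291, 0.0389, 0.2392]
eef_rot: [-0.0, 0.224, 0.974, 0.0]
wrist_force: [-0.5, -0.4, 0.2]
grip_width: 0.001
```

>>> move_arm(motion="255 -.16 -.19 0 0 0 -.1;255 -.33 -.38 0 0 0 -.2;255 -.5 -.57 0 0 0 -.3;255 -.66 -.76 0 0 0 -.4;255 -.82 -.95 0 0 0 -.5;255 -.82 -.95 0 0 0 -.578;255 -.82 -.95 0 0 0 -.578;255 -.82 -.95 0 0 0 -.578;255 -.82 -.95 0 0 0 -.578;255 -.82 -.95 0 0 0 -.578")

```text
t: 3.48
position: [0.477, -0.1434, 0.2393]
eef_rot: [0.0, -0.075, 0.997, 0.0]
wrist_force: [-0.1, -1.0, 0.0]
grip_width: -0.002
```

```bash
cat > look.py <<'E'
from h import *
import sys
def look(name):
    s=sense();p,d=camera("wrist");im=p[:,:,::-1].copy();cv2.imwrite(f"pics/{name}.png",im);np.save(f"pics/{name}.npy",d)
    Rm=pose("wrist",s)[0]; w,x,y,z=s["eef_rot"];t=R.from_quat([x,y,z,w]).as_matrix()
    print("t",round(float(s["t"]),2),"pos",s["position"].round(4),"F",s["wrist_force"].round(1),"x-axis yaw",np.degrees(np.arctan2(t[1,0],t[0,0])).round(2),"zaxis",t[:,2].round(3))
    return s,im,d
E
python3 - <<'E'
from look import *
import plant
print(plant.tcp_to_tips if not callable(plant.tcp_to_tips) else plant.tcp_to_tips())
s,im,d=look("w1");print(s["q"].round(3),s["grip_width"])
E
```

```text
0.008
t 3.48 pos [ 0.477  -0.1434  0.2393] F [-0.1 -1.   0. ] x-axis yaw -171.37 zaxis [ 0.  0. -1.]
[-0.4   -0.22   1.982  0.     1.38  -2.121] -0.0015492605265170925
```

View pics/w1.png

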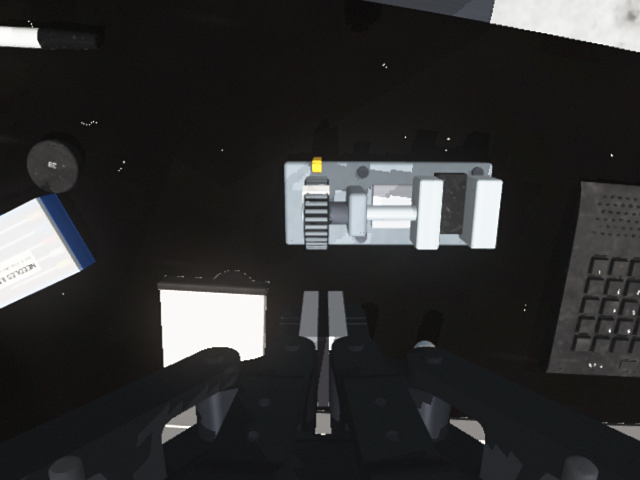

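Wrist view: wheel at (304–329, 180–249), white mark at (317,188), pointer at (317,165), clamp aligned with the image. The closed fingertips are at column ~323.

```bash
cat >> look.py <<'E'
YAW=np.radians(8.6)
def rel(P,c): # clamp axes relative to wheel centre
    d=P-c; return np.c_[d[:,0]*np.cos(YAW)+d[:,1]*np.sin(YAW),-d[:,0]*np.sin(YAW)+d[:,1]*np.cos(YAW),d[:,2]]
def mark(im,d,s,c,box):
    """angle of mark from ray/rim-cylinder intersections of white pixels"""
    b=im[box[1]:box[3],box[0]:box[2]].astype(int);m=(b.min(2)>170)
    ys,xs=np.nonzero(m);uv=np.c_[xs+box[0],ys+box[1]]
    if len(uv)==0: print("no mark");return
    o,r=ray("wrist",uv,s);o=rel(o[None],c)[0];r=rel(r+c,c)
    A=r[:,0]**2+r[:,2]**2;B=o[0]*r[:,0]+o[2]*r[:,2];C=o[0]**2+o[2]**2-.028**2;D=B*B-A*C;ok=D>0
    t=(-B[ok]-np.sqrt(D[ok]))/A[ok];q=o+r[ok]*t[:,None]
    k=abs(q[:,1])<.0085;q=q[k];a=-np.arctan2(q[:,2],-q[:,0])
    print("mark px",len(a),"uv",uv[ok][k].mean(0).round(1),"theta med",np.median(a).round(3),"range",np.percentile(a,[5,95]).round(2))
E
python3 - <<'E'
from look import *
s=sense();im=cv2.imread("pics/w1.png");d=np.load("pics/w1.npy")
P,uv=cloud("wrist",d,(296,176,338,256),s)
c0=np.array([.4769,-.1473,.048])
q=P[P[:,2]>.066];q=q[np.linalg.norm(q[:,:2]-c0[:2],axis=1)<.04];r=rel(q,c0)
print(len(r),"x",np.percentile(r[:,0],[2,50,98]).round(4),"y",np.percentile(r[:,1],[2,50,98]).round(4),"z",np.percentile(r[:,2],[50,95]).round(4))
hsv=cv2.cvtColor(im,cv2.COLOR_BGR2HSV);m=cv2.inRange(hsv,(15,120,120),(35,255,255));ys,xs=np.nonzero(m[140:200,290:340]);
print("pointer",xs.min()+290,xs.max()+290,ys.min()+140,ys.max()+140, rel(onplane("wrist",[[xs.mean()+290,ys.max()+140]],.049,s),c0))
# centre from edges: left/right wheel sides at top of rim
e=onplane("wrist",[[304.5,215],[329,215]],.074,s);print("sides",rel(e,c0).round(4), e.mean(0))
# clamp edges on base z: 
mark(im,d,s,c0,(300,172,334,250))
t=s["position"];print("TCP rel",rel(t[None],c0).round(4))
# grey clamp rect yaw from silhouettes
g=(im[150:256,275:505].min(2)>90).astype(np.uint8);cn=max(cv2.findContours(g,0,2)[0],key=cv2.contourArea);print(cv2.minAreaRect(cn))
E
```

```text
1391 x [-0.0214 -0.0034  0.0184] y [-0.0118 -0.0027  0.006 ] z [0.0241 0.0272]
pointer 312 321 157 172 [[-0.03174444 -0.0024013   0.001     ]]
sides [[-0.004  -0.0106  0.026 ]
 [-0.004   0.0067  0.026 ]] [ 0.47326457 -0.14982576  0.074     ]
mark px 385 uv [319.3 206.9] theta med -0.831 range [-2.06 -0.56]
TCP rel [[0.0007 0.0038 0.1914]]
((118.0, 55.5), (87.0, 218.0), 90.0)
```

>>> move_arm(motion="255 -.08 -.02 0.1 0 0 0;255 -.16 -.042 .3 0 0 0;255 -.16 -.042 .5 0 0 0;255 -.16 -.042 .7 0 0 0;255 -.16 -.042 .85 0 0 0;255 -.16 -.042 .94 0 0 0;255 -.16 -.042 .94 0 0 0;255 -.16 -.042 .94 0 0 0;255 -.16 -.042 .94 0 0 0;255 -.16 -.042 .94 0 0 0")

```text
t: 4.37
position: [0.5029, -0.1477, 0.1004]
eef_rot: [0.002, -0.075, 0.997, -0.001]
wrist_force: [-0.0, 0.6, 0.7]
grip_width: 0.003
```

Run:
```python
from look import *
s,im,d=look("w2")
c=np.array([.4763,-.1499,.048]);print(rel(s["position"][None],c).round(4))
```

```text
t 4.37 pos [ 0.5029 -0.1477  0.1004] F [-0.   0.6  0.7] x-axis yaw -171.42 zaxis [ 0.003 -0.001 -1.   ]
[[ 0.0267 -0.0018  0.0524]]
```

View pics/w2.png

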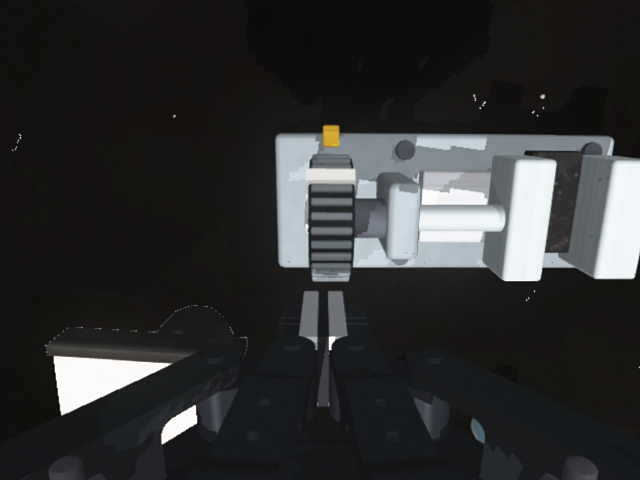

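Closer view: wheel spans columns 310–355 and the fingertips are centred at 323, so I shift about 3.5 mm along tool +y. The mark is at (331,174) and the pointer at (331,135). First stroke, pressing 3 mm.

>>> move_arm(motion="255 0 .023 .06 0 0 0;255 0 .023 .129 0 0 0;255 .08 .023 .129 0 0 0;255 .16 .023 .129 0 0 0;255 .25 .023 .129 0 0 0;255 .34 .023 .129 0 0 0;255 .34 .023 .02 0 0 0;255 .16 .023 .02 0 0 0;255 0 .023 .02 0 0 0;255 0 .023 .02 0 0 0")

```text
t: 5.25
position: [0.5035, -0.144, 0.0958]
eef_rot: [0.001, -0.075, 0.997, -0.0]
wrist_force: [-0.4, 0.8, 0.3]
grip_width: 0.002
```

Run:
```python
from look import *
c=np.array([.4761,-.1483,.048])
s=sense();mark(cv2.imread("pics/w2.png"),None,{"position":np.array([.5029,-.1477,.1004]),"eef_rot":[.002,-.075,.997,-.001]},c,(308,155,357,283))
s,im,d=look("w3");mark(im,d,s,c,(300,150,357,283))
```

```text
mark px 676 uv [336.4 184.4] theta med -0.761 range [-1.96 -0.63]
t 5.25 pos [ 0.5035 -0.144   0.0958] F [-0.4  0.8  0.3] x-axis yaw -171.39 zaxis [ 0.002 -0.    -1.   ]
mark px 68 uv [347.2 252.6] theta med -1.879 range [-2.06 -1.67]
```

View pics/w3.png

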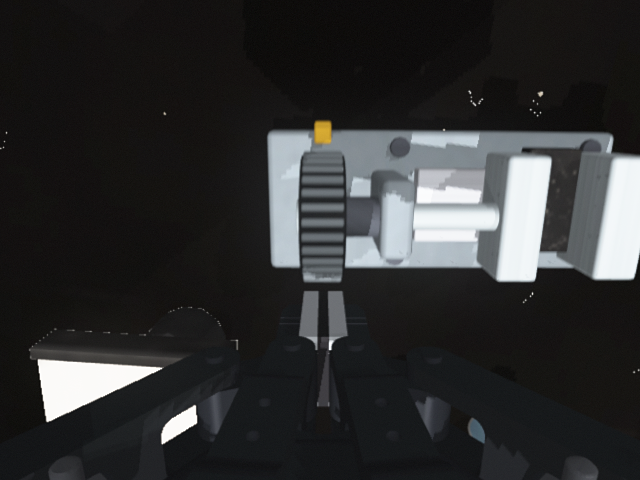

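The fingers are now centred on the wheel (both at column 323). The mark has rolled down past the pointer, out of view. Continuing, with a measurement after each stroke.

>>> move_arm(motion="255 0 0 .109 0 0 0;255 0 0 .109 0 0 0;255 .08 0 .109 0 0 0;255 .16 0 .109 0 0 0;255 .25 0 .109 0 0 0;255 .34 0 .109 0 0 0;255 .34 0 0 0 0 0;255 .16 0 0 0 0 0;255 0 0 0 0 0 0;255 0 0 0 0 0 0")

```text
t: 6.13
position: [0.503, -0.144, 0.0962]
eef_rot: [0.001, -0.075, 0.997, -0.0]
wrist_force: [0.1, -0.6, 0.3]
grip_width: 0.003
```

```bash
cat > st.py <<'E'
from look import *
import sys
n=sys.argv[1];c=np.array([.4761,-.1483,.048])
s,im,d=look(n)
x0,x1=312,336
prof=np.median(im[140:290,x0:x1].min(2),axis=1).astype(int)
r=np.nonzero(prof>175)[0]+140
print("white rows",r.tolist(),"max",prof.max(),"at",prof.argmax()+140)
if len(r):
    o,q=ray("wrist",[[323,v] for v in r],s);o=rel(o[None],c)[0];q=rel(q+c,c)
    A=q[:,0]**2+q[:,2]**2;B=o[0]*q[:,0]+o[2]*q[:,2];C=o[0]**2+o[2]**2-.028**2;t=(-B-np.sqrt(B*B-A*C))/A;p=o+q*t[:,None]
    print("theta",(-np.arctan2(p[:,2],-p[:,0])).round(2).tolist())
E
python3 st.py s2
```

```text
t 6.13 pos [ 0.503  -0.144   0.0962] F [ 0.1 -0.6  0.3] x-axis yaw -171.41 zaxis [ 0.002 -0.    -1.   ]
white rows [] max 150 at 280
```

>>> move_arm(motion="255 0 0 .109 0 0 0;255 0 0 .109 0 0 0;255 .08 0 .109 0 0 0;255 .16 0 .109 0 0 0;255 .25 0 .109 0 0 0;255 .34 0 .109 0 0 0;255 .34 0 0 0 0 0;255 .16 0 0 0 0 0;255 0 0 0 0 0 0;255 0 0 0 0 0 0")

```text
t: 7.02
position: [0.5028, -0.144, 0.0965]
eef_rot: [0.001, -0.075, 0.997, -0.0]
wrist_force: [-1.5, 0.0, 0.0]
grip_width: -0.001
```

```bash
python3 st.py s3
```

```text
t 7.02 pos [ 0.5028 -0.144   0.0965] F [-1.5  0.   0. ] x-axis yaw -171.41 zaxis [ 0.002 -0.    -1.   ]
white rows [238, 239, 240, 241, 242, 243, 244, 245, 246, 247, 248, 249, 250, 251, 252, 253] max 226 at 242
theta [-1.63, -1.64, -1.66, -1.67, -1.68, -1.7, -1.71, -1.73, -1.74, -1.76, -1.77, -1.79, -1.8, -1.82, -1.83, -1.85]
```

The mark sits at −1.74, i.e. θ ≈ 4.54, so each stroke gives about 1.77 rad. The remaining 8.03 rad means four full strokes plus about 0.95 rad.

>>> move_arm(motion="255 0 0 .109 0 0 0;255 0 0 .109 0 0 0;255 .08 0 .109 0 0 0;255 .16 0 .109 0 0 0;255 .25 0 .109 0 0 0;255 .34 0 .109 0 0 0;255 .34 0 0 0 0 0;255 .16 0 0 0 0 0;255 0 0 0 0 0 0;255 0 0 0 0 0 0")

```text
t: 7.9
position: [0.5027, -0.144, 0.0966]
eef_rot: [0.001, -0.075, 0.997, -0.0]
wrist_force: [-1.4, -0.1, 0.3]
grip_width: -0.0
```

```bash
python3 st.py s4
```

```text
t 7.9 pos [ 0.5027 -0.144   0.0966] F [-1.4 -0.1  0.3] x-axis yaw -171.41 zaxis [ 0.002 -0.    -1.   ]
white rows [153, 154, 155] max 207 at 154
theta [-0.07, -0.15, -0.21]
```

>>> move_arm(motion="255 0 0 .109 0 0 0;255 0 0 .109 0 0 0;255 .08 0 .109 0 0 0;255 .16 0 .109 0 0 0;255 .25 0 .109 0 0 0;255 .34 0 .109 0 0 0;255 .34 0 0 0 0 0;255 .16 0 0 0 0 0;255 0 0 0 0 0 0;255 0 0 0 0 0 0")

```text
t: 8.78
position: [0.5026, -0.144, 0.0966]
eef_rot: [0.001, -0.075, 0.997, -0.0]
wrist_force: [0.1, -0.3, 0.4]
grip_width: 0.002
```

```bash
python3 st.py s5
```

```text
t 8.78 pos [ 0.5026 -0.144   0.0966] F [ 0.1 -0.3  0.4] x-axis yaw -171.42 zaxis [ 0.002 -0.    -1.   ]
white rows [] max 159 at 280
```

>>> move_arm(motion="255 0 0 .109 0 0 0;255 0 0 .109 0 0 0;255 .08 0 .109 0 0 0;255 .16 0 .109 0 0 0;255 .25 0 .109 0 0 0;255 .34 0 .109 0 0 0;255 .34 0 0 0 0 0;255 .16 0 0 0 0 0;255 0 0 0 0 0 0;255 0 0 0 0 0 0")

```text
t: 9.67
position: [0.5026, -0.144, 0.0966]
eef_rot: [0.001, -0.075, 0.997, -0.0]
wrist_force: [0.3, -0.3, 0.2]
grip_width: -0.003
```

```bash
python3 st.py s6
```

```text
t 9.67 pos [ 0.5026 -0.144   0.0966] F [ 0.3 -0.3  0.2] x-axis yaw -171.42 zaxis [ 0.001  0.    -1.   ]
white rows [281, 282] max 186 at 281
theta [-2.53, -2.59]
```

>>> move_arm(motion="255 0 0 .109 0 0 0;255 0 0 .109 0 0 0;255 .08 0 .109 0 0 0;255 .16 0 .109 0 0 0;255 .25 0 .109 0 0 0;255 .34 0 .109 0 0 0;255 .34 0 0 0 0 0;255 .16 0 0 0 0 0;255 0 0 0 0 0 0;255 0 0 0 0 0 0")

```text
t: 10.55
position: [0.5025, -0.144, 0.0966]
eef_rot: [0.001, -0.075, 0.997, -0.0]
wrist_force: [0.0, -0.2, 0.5]
grip_width: -0.003
```

```bash
python3 st.py s7
```

```text
t 10.55 pos [ 0.5025 -0.144   0.0966] F [ 0.  -0.2  0.5] x-axis yaw -171.41 zaxis [ 0.001 -0.    -1.   ]
white rows [201, 202, 203, 204, 205, 206, 207, 208, 209, 210, 211, 212, 213, 214, 215, 216, 217] max 239 at 204
theta [-1.13, -1.14, -1.15, -1.17, -1.18, -1.19, -1.21, -1.22, -1.23, -1.25, -1.26, -1.27, -1.29, -1.3, -1.31, -1.33, -1.34]
```

θ ≈ 11.33, so 1.23 rad remain. A shortened stroke of about 36 mm should do it.

>>> move_arm(motion="255 0 0 .109 0 0 0;255 0 0 .109 0 0 0;255 .08 0 .109 0 0 0;255 .16 0 .109 0 0 0;255 .24 0 .109 0 0 0;255 .24 0 .109 0 0 0;255 .24 0 0 0 0 0;255 .24 0 0 0 0 0;255 0 0 -.1 0 0 0;255 0 0 -.1 0 0 0")

```text
t: 11.43
position: [0.5039, -0.1442, 0.1124]
eef_rot: [0.002, -0.075, 0.997, -0.001]
wrist_force: [0.4, -0.2, 1.8]
grip_width: -0.002
```

```bash
python3 st.py s8; python3 -c "
import cv2;a=cv2.imread('pics/s8.png');cv2.imwrite('pics/s8c.png',cv2.resize(a[110:300,250:640],None,fx=2,fy=2))"
```

```text
t 11.43 pos [ 0.5039 -0.1442  0.1124] F [ 0.4 -0.2  1.8] x-axis yaw -171.43 zaxis [ 0.004 -0.001 -1.   ]
white rows [148] max 176 at 148
theta [-0.09]
```

View pics/s8c.png

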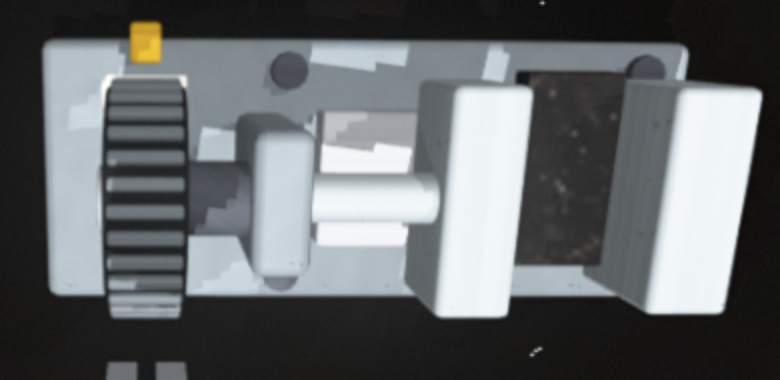

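The mark is just at the limb beside the pointer (crop row ~78). I'll retreat towards the robot, where the pointer side of the rim is visible, and check.

>>> move_arm(motion="255 0 0 -.2 0 0 0;255 0 0 -.4 0 0 0;255 .2 0 -.6 0 0 0;255 .4 0 -.7 0 0 0;255 .6 0 -.7 0 0 0;255 .7 0 -.7 0 0 0;255 .7 0 -.7 0 0 0;255 .7 0 -.7 0 0 0;255 .7 0 -.7 0 0 0;255 .7 0 -.7 0 0 0")

```text
t: 12.32
position: [0.3976, -0.1595, 0.2149]
eef_rot: [-0.0, -0.075, 0.997, 0.0]
wrist_force: [-0.0, 0.4, -0.7]
grip_width: 0.001
```

Run:
```python
from look import *
s,im,d=look("f1")
c=np.array([.4761,-.1483,.048]);a=np.radians
def pt(th,y=0):
    x,z=-.028*np.cos(th),-.028*np.sin(th);return [c[0]+x*np.cos(YAW)-y*np.sin(YAW),c[1]+x*np.sin(YAW)+y*np.cos(YAW),c[2]+z]
th=[-1.57,-.6,-.4,-.2,0,.2,.4,.6];uv=proj("wrist",[pt(t) for t in th],s);print(np.c_[th,uv.round(1)])
u=int(uv[4][0]);v=int(uv[4][1])
print([(r,int(np.median(im[r,u-5:u+6].min(1)))) for r in range(v-20,v+20)])
sc,_=camera("scene");sc=sc[:,:,::-1];b=cv2.resize(sc[250:315,295:385],(450,325),interpolation=cv2.INTER_CUBIC)
k=cv2.resize(im[max(0,v-50):v+50,max(0,u-60):u+60],(450,375),interpolation=cv2.INTER_CUBIC)
o=np.zeros((600,450,3),np.uint8)
cv2.imwrite("pics/fin.png",cv2.resize(np.vstack([b,k]),None,fx=.85,fy=.85))
```

```text
t 12.32 pos [ 0.3976 -0.1595  0.2149] F [-0.   0.4 -0.7] x-axis yaw -171.41 zaxis [-0.001  0.001 -1.   ]
[[-1.570e+00  3.236e+02  3.401e+02]
 [-6.000e-01  3.236e+02  3.028e+02]
 [-4.000e-01  3.236e+02  2.967e+02]
 [-2.000e-01  3.236e+02  2.918e+02]
 [ 0.000e+00  3.236e+02  2.883e+02]
 [ 2.000e-01  3.236e+02  2.864e+02]
 [ 4.000e-01  3.235e+02  2.859e+02]
 [ 6.000e-01  3.235e+02  2.868e+02]]
[(268, 40), (269, 41), (270, 41), (271, 41), (272, 41), (273, 48), (274, 72), (275, 85), (276, 63), (277, 67), (278, 90), (279, 98), (280, 99), (281, 99), (282, 100), (283, 99), (284, 98), (285, 95), (286, 133), (287, 190), (288, 209), (289, 142), (290, 87), (291, 53), (292, 32), (293, 31), (294, 32), (295, 32), (296, 32), (297, 32), (298, 32), (299, 33), (300, 32), (301, 33), (302, 32), (303, 31), (304, 31), (305, 31), (306, 31), (307, 31)]
```

View pics/fin.png

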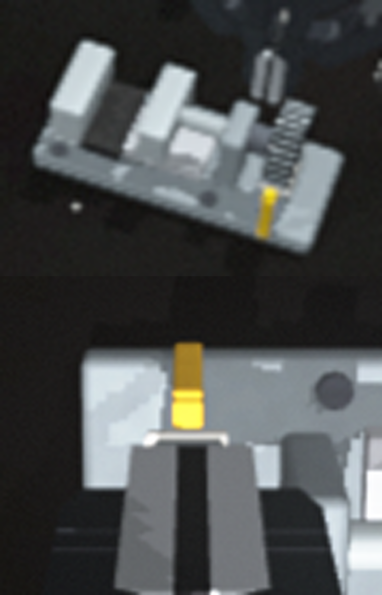

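```bash
python3 -c "
from plant import *
print(close_job(),sense()['wrist_force'].round(1))"
```

```text
the job is handed in; nothing more can be done
the job is handed in; nothing more can be done
```

I loosened the clamp by rolling the closed fingertips across the top of the wheel, seven full strokes of about 1.7 rad each and one short one. The fingers pressed about 3 mm and never pinched the wheel. I then backed the arm off and handed the job in about 12 s into the run; no verdict was reported.

**Mark position:** In the last wrist view the white mark lies at the pointer, about +0.05 rad from it, give or take 0.1. That puts the wheel at about 12.6 rad against the target of 12.57 (allowed 12.12 to 13.02).

**Turn count:** I did not see the mark after every stroke, because it was out of view after strokes 1, 2 and 5. The count rests on the strokes where I could see it, at about 4.5, 6.1, 9.6 and 11.3 rad, and these agree with 1.7 rad per stroke.

**Rest of the bench:** The coupon still lies between the jaws in the last pictures, judged by eye only. I did not measure the other objects again, but the arm stayed clear of them. The wrist force read near zero at the end of every call, though I had no readings during the strokes themselves.

**Wheel sideways position:** My first two estimates disagreed by about 3 mm. I corrected this from the close-up view before the first stroke.

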